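Hang the ear defenders on the bench rail

TASK

Pull the blue ear defenders up out of their sprung clip dock and hang them on the steel rail under the lamp bar, so that the underside of the yellow head pad lies flat on the rail, well between the red end stop and the column, with one ear cup hanging on each side and the band square across the rail. Let go and leave them hanging still. Do not bump the lamp bar, and leave the brick, the jar and the hammer where they are.

Things in the scene. Friction and masses are not known exactly. Their poses are not given: they have to be found in the camera images.
- earmuffs: Rigid blue ear defenders, 190 mm tall, 162 wide, 0.3 kg. Origin: between the cups, level with their lowest points; z up, x cup to cup (half turn looks the same), y through the loop. Cups: radius 38 mm about x, x = 43 to 77 either side, centre z = 38. Steel band 20 mm wide (y), 6 thick, outside at x = 74. Yellow head pad on top: 60 (x) by 26 (y), z = 168 to 190; grip it across the 26.
- pad_under (a point): Middle of the underside of the yellow head pad, 168 mm above the ear defenders' origin; axes as theirs. The loop below it is empty: 86 mm wide (x) between the cups, wider above them.
- dock: Sprung clip dock, fixed: black base 200 (x) by 130 by 12 mm, the ear defenders stand on it, x along its x. Origin: centre of its underside. Two orange sprung bars along x, 72 mm up at y = +-37 mm, snap over the round cups just above their widest part; an upward pull of some 5 to 12 N spreads them 5 mm and frees the cups. Grey end blocks 46 mm high at x = +-92.
- stand: Fixed stand, origin at bench level: base plate 170 by 160 by 12 mm; column 36 mm square centred at x = 12, y = 20 mm, 412 high. A flat-topped steel rail 16 mm wide (x), 14 high, runs from the column along -y at x = 0 to y = -232, its top 260 mm above the bench. Its outer end is free, so a loop passes over it; a red stop plate there is 26 mm wide and stands 13 mm above the rail's top.
- rail_mid (a point): Middle of the rail's usable length, on its top face, at stand y = -125 mm; axes as the stand (rail along y, end stop towards -y, robot side -x).
- rail_end (a point): Outer face of the red end stop (8 mm thick), at the level of the rail's top, 115 mm from rail_mid; axes as the stand.
- lamp: White lamp bar fixed to the stand above the rail, 60 mm deep (x = -5 to 55), 300 long (y = -260 to 40), 22 thick, underside 385 mm above the bench, 125 above the rail's top. Origin: above the stand's origin at the underside; axes as the stand. Under it a gripper fits over the rail only when leaning back towards the robot by some 30 to 45 degrees.
- board: White soldering board, fixed, 150 by 200 by 22 mm; origin: centre of its underside.
- brick: Loose fire brick on the soldering board, 114 by 60 by 64 mm high; origin: centre of its underside.
- jar: Loose glass jar with a lid, 60 mm across and 85 mm high; origin: centre of its underside.
- hammer: Loose hammer lying on the bench, 200 mm long along its x; origin under its middle.

How it is judged (in metres and radians):
On the way:
1. the ear defenders are pulled up out of the dock, clear of its sprung bars (cups at least 80 mm above the bench) (height (world z) of earmuffs above 0.08 m), for 0.1 s.
At the end, for the whole second after the job is handed in: Ear defenders rest on the rail: pad underside middle within 30 mm of its centre line, 80 mm of its middle along it, 6 mm below to 8 mm above its top; upright within 15 degrees, cup-to-cup line within 17 degrees of square to it; at rest (30 mm/s, 0.3 rad/s) (x of pad_under in the frame of rail_mid between -0.03 and 0.03 m and y of pad_under in the frame of rail_mid between -0.08 and 0.08 m and z of pad_under in the frame of rail_mid between -0.006 and 0.008 m and angle between earmuffs's own z axis and vertical below 0.26 rad and angle between the x axis of earmuffs and the x axis of stand, either way round below 0.3 rad and contact force between earmuffs and stand above 0.5 N and linear speed of earmuffs below 0.03 m/s and angular speed of earmuffs below 0.3 rad/s); the robot touches nothing.
It fails at once if the lamp bar is bumped (over 8 N) (contact force between anything else and lamp above 8 N).
It fails at once if the fire brick is moved by more than 25 mm (distance of brick from where it was at the start of the episode above 0.025 m).
It fails at once if the glass jar is moved by more than 25 mm (distance of jar from where it was at the start of the episode above 0.025 m).
It fails at once if the hammer is moved by more than 25 mm (distance of hammer from where it was at the start of the episode above 0.025 m).
It also fails if it takes over 56 s, if anything falls off the work surface, if the arm or the gripper's body presses on something with over 40 N, if the wrist force passes 120 N, or if a joint passes its speed limit or range.

ROBOT

A 6-joint arm with a two-finger parallel gripper is mounted at the origin on the work surface. World frame = base frame: x ahead of the robot, y to its left, z up, the work surface at z = 0. Lengths are in mm, angles in rad, forces in N, time in s.
With the tool pointing down it reaches from about 350 to 875 mm from the base axis. Payload 4.2 kg.
Tool frame: the origin (TCP) lies on the mounting face of the last link; the fingertips stand 173 mm ahead of it and the grasp point (between the pads) lies 155 mm ahead of it; z points along the fingers, y is the line along which they close (so a half turn about z gives the same grasp; the last joint's range is limited). The gripper opens to 85 mm and grips with 20 to 120 N. Pads are 22 mm wide; open, the fingers measure 114 mm over their backs; the gripper's body (76 mm by 85 mm) begins 54 mm behind the grasp point. The pads swing forward as they close: fully open they stand 13 mm farther back than shut.
Start: joints at [-0.924, 0.385, 0.008, 0, -1.194, -0.259], TCP at [236.359, -578.562, 404.712] pointing down, gripper open.
Joint ranges: [-3.14, 3.14], [-1.21, 2.06], [-1.07, 1.41], [-3.16, 2.05], [-2.99, -0.16], [-3.1, 3.1]. Speed limits (rad/s): [2.79, 2.79, 3.14, 3.14, 3.14, 3.14].

INTERFACE

Orientations are given as a unit quaternion [x, y, z, w].
In Python, from bench import arm gives the robot as it stands. The module is installed in compiled form; this text tells all that it offers.
- The arm moves only by the tool move_arm, never from a script. Its arguments are lists of equal length, an entry for each row: "fingers": the finger opening in mm, from 0 to 85.4; "travel": the shift along the tool's x, y, z in mm, a list of three; "dr": the turn, a rotation vector about the tool's x, y, z in rad, a list of three. A call has 1 to 10 rows; each row is the pose to reach, as a shift and turn from the pose commanded when the call began, along the tool's axes at that moment; what a row does not reach only later rows make up. A row lasts 1/10 s, in which the tool goes at most 50 mm and 8.59 degrees, less where a joint would pass 70% of its speed; a pose out of reach is approached as far as the arm can. A call with a gripper value outside its range is refused whole. The fingers move at their own pace and stop on an object; the grip force is fixed at half the most. Time passes only in rows, so rows that repeat a pose let the fingers close. It gives the time, the measured TCP pose, the force, the opening and the grip force at its end, in the units of the state.
- arm.read_state(): the state, without advancing time (a new reading comes with each control period).
- arm.get_image(name): name is "side" or "top" or "wrist"; returns the picture (384x512x3 uint8, red, green, blue); there is no depth.
- arm.camera_model(name): a dict with "intrinsics" (3x3 intrinsics, pixels), "k1" (the pictures are not rectified: a ray, as slopes to the right and down, at radius r is drawn at 1 + k1 r^2 times it, then the intrinsics apply), "pose" (4x4, takes a point from camera to world coordinates). Camera axes: x right, y up, looking along -z (the intrinsics and any distortion apply to the point x, -y, -z); pixel columns grow to the right and rows downward; lengths in mm; the calibration is good to about 2 mm. A picture is of the moment at which its call begins: read the wrist's pose just before it. camera_model takes no time and is no camera call; for the wrist camera it gives the pose at the moment of the call.
- arm.job_done(): hands the job in; it is judged then, once.
The state is a dict: "clock": time; "joints": joint angles; "joint_vel": joint speeds; "joint_efforts": joint torques, N m; "position": TCP position; "ee_rot": TCP orientation; "contact_force": force on the tool from outside, world axes, zero at the start; "wrist_torque": the same for the moment, N m; "gripper_width": finger opening in mm; "grasp_force": force on a finger pad.
Only numpy, scipy, OpenCV 4.12 (cv2) and the standard library are available. Lean on these libraries where they do the work, as an engineer would, in place of code of your own. Each camera call takes 0.05 s, during which the arm holds its last target. There are 200 camera calls.

## Working session

There is one attempt and no reset: what is moved stays moved. The work goes in short steps, Python scripts to look and compute and a tool call to move; the robot and the scene stay as the last step left them, time stands still between calls to the robot, and variables do not carry over. Pictures are saved under pics/ and viewed, at most 10 in all, crops included, and the job is handed in when it is done.

Besides the shell and the picture viewer there is one more tool, called after "Emit:" as name(argument=value, ...) on one line, values as JSON. move_arm: Moves the arm, as the interface text tells. Its arguments: {"type":"object","properties":{"fingers":{"type":"array","items":{"type":"number"}},"travel":{"type":"array","items":{"type":"array","items":{"type":"number"}}},"dr":{"type":"array","items":{"type":"array","items":{"type":"number"}}}},"required":["fingers","travel","dr"]}

```bash
mkdir -p pics; python3 - <<'E'
from bench import arm
import cv2,numpy as np
s=arm.read_state();print(s)
np.set_printoptions(precision=4,suppress=True)
for n in("side","top","wrist"):
    m=arm.camera_model(n);print(n,m)
    im=arm.get_image(n);np.save(f'pics/{n}0.npy',im)
    cv2.imwrite(f'pics/{n}0.png',im[:,:,::-1])
E
```

```text
{'clock': 0.0, 'joints': array([-9.24417307e-01,  3.85566359e-01,  6.59476783e-03, -5.27685892e-04,
       -1.19400290e+00, -2.58593091e-01]), 'joint_vel': array([ 0.0017885 , -0.00037411,  0.00147923,  0.0011677 , -0.00074493,
       -0.00084734]), 'joint_efforts': array([-8.87618498e-04, -3.92286623e+01,  1.88396949e+01,  4.18623760e+00,
       -4.72420346e-03,  1.65929708e-05]), 'position': array([ 236.28591825, -578.38124863,  403.59883223]), 'ee_rot': array([-1.92584719e-01,  9.81279715e-01,  1.08669312e-03, -2.55599729e-04]), 'contact_force': array([0.35462469, 0.69919965, 0.82420587]), 'wrist_torque': array([ 0.00070075, -0.01252288, -0.0302532 ]), 'grasp_force': 0.0, 'gripper_width': 85.45829303946022}
side {'intrinsics': array([[373.3103,   0.    , 249.1625],
       [  0.    , 373.3103, 184.5044],
       [  0.    ,   0.    ,   1.    ]]), 'k1': -0.08954422814817836, 'pose': array([[ -0.7071,   0.4766,  -0.5223,  63.4003],
       [ -0.7071,  -0.4733,   0.5253, 507.0893],
       [  0.0032,   0.7408,   0.6717, 876.0976],
       [  0.    ,   0.    ,   0.    ,   1.    ]])}
top {'intrinsics': array([[439.0319,   0.    , 255.8332],
       [  0.    , 439.0319, 191.4601],
       [  0.    ,   0.    ,   1.    ]]), 'k1': -0.1287293855976703, 'pose': array([[  -0.0271,    0.9904,   -0.1358,  407.5411],
       [  -0.9994,   -0.0236,    0.0273,   30.443 ],
       [   0.0238,    0.1365,    0.9904, 1264.1045],
       [   0.    ,    0.    ,    0.    ,    1.    ]])}
wrist {'intrinsics': array([[319.6598,   0.    , 250.3617],
       [  0.    , 319.6598, 190.6202],
       [  0.    ,   0.    ,   1.    ]]), 'k1': -0.06245107761767108, 'pose': array([[  -0.378 ,   -0.8934,   -0.243 ,  174.1962],
       [   0.9258,   -0.3644,   -0.1005, -603.5834],
       [   0.0012,   -0.2629,    0.9648,  373.7256],
       [   0.    ,    0.    ,    0.    ,    1.    ]])}
```

View pics/side0.png

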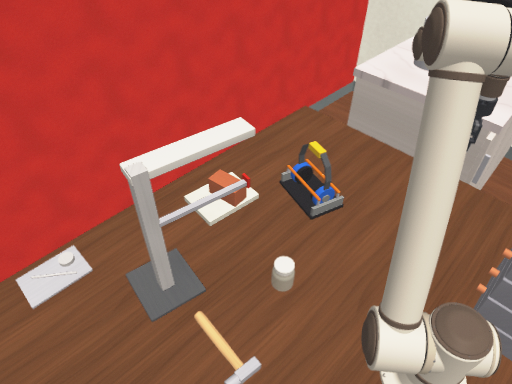

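View pics/top0.png

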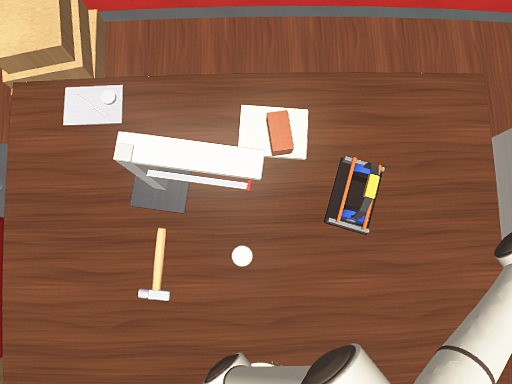

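Side view: pad at (317,149), dock around (311,190), red stop at (246,181), rail from (160,220) to (247,183), and the lamp from (125,165) to (254,128). Top view: pad at (371,186), stop at (249,185), rail from (147,176) to (249,185), jar at (242,256).

```bash
cat > h.py <<'E'
import numpy as np,cv2
from bench import arm
np.set_printoptions(precision=3,suppress=True)
def ray(m,uv):
    K=m['intrinsics'];f=K[0,0]
    d=np.array([-0.0]*0 or [m['k1'],0,0,0,0.])
    x,y=cv2.undistortPoints(np.array([[uv]],float),K,d,None,None,None)[0,0] if False else cv2.undistortPointsIter(np.array([[uv]],float),K,d,np.eye(3),np.eye(3),(3,50,1e-9))[0,0]
    P=m['pose'];v=P[:3,:3]@[x,-y,-1];return P[:3,3],v/np.linalg.norm(v)
def plane(m,uv,z):
    o,v=ray(m,uv);return o+v*(z-o[2])/v[2]
def tri(*mu):
    A=0;b=0;R=[ray(*q) for q in mu]
    for o,v in R:
        M=np.eye(3)-np.outer(v,v);A=A+M;b=b+M@o
    p=np.linalg.solve(A,b);return p,[round(float(np.linalg.norm((np.eye(3)-np.outer(v,v))@(p-o))),2) for o,v in R]
def proj(m,p):
    P=m['pose'];q=P[:3,:3].T@(np.asarray(p,float)-P[:3,3]);x,y=q[0]/-q[2],-q[1]/-q[2];s=1+m['k1']*(x*x+y*y)
    K=m['intrinsics'];return np.array([K[0,0]*x*s+K[0,2],K[1,1]*y*s+K[1,2]])
def mask(im,lo,hi,roi):
    h=cv2.cvtColor(im,cv2.COLOR_RGB2HSV);k=cv2.inRange(h,np.array(lo),np.array(hi));z=np.zeros_like(k);a,b,c,d=roi;z[b:d,a:c]=k[b:d,a:c];return z
def blob(k):
    c=max(cv2.findContours(k,cv2.RETR_EXTERNAL,cv2.CHAIN_APPROX_NONE)[0],key=cv2.contourArea);return c
E
python3 - <<'E'
from h import *
S=np.load('pics/side0.npy');T=np.load('pics/top0.npy');ms=arm.camera_model('side');mt=arm.camera_model('top')
for n,im,roi in(('s',S,(280,130,350,220)),('t',T,(320,150,390,240))):
    k=mask(im,(24,150,80),(34,255,255),roi);c=blob(k);print(n,'yellow',cv2.countNonZero(k),c.reshape(-1,2).mean(0),cv2.minAreaRect(c),cv2.approxPolyDP(c,1.5,True).reshape(-1,2).tolist())
for n,im,roi in(('s',S,(230,165,260,200)),('t',T,(240,172,260,195))):
    k=mask(im,(0,180,80),(5,255,255),roi)|mask(im,(174,180,80),(179,255,255),roi);c=blob(k);print(n,'red',cv2.countNonZero(k),c.reshape(-1,2).tolist())
v=lambda im,x0,y0,x1,y1,s:cv2.resize(im[y0:y1,x0:x1],None,fx=s,fy=s,interpolation=cv2.INTER_CUBIC)
a=v(T,110,120,270,215,5);b=v(S,115,110,275,205,5)
cv2.imwrite('pics/c1.png',a[:,:,::-1]);
c=np.hstack([v(T,320,145,400,245,5),v(S,275,130,355,230,5)]);cv2.imwrite('pics/c2.png',c[:,:,::-1]);cv2.imwrite('pics/c3.png',b[:,:,::-1])
E
```

```text
s yellow 87 [317.742 146.968] ((317.5275573730469, 146.96896362304688), (16.526050567626953, 5.564047336578369), 41.633541107177734) [[310, 143], [319, 152], [325, 151], [315, 141]]
t yellow 12 [373. 198.] ((373.0, 198.0), (0.0, 0.0), 0.0) [[373, 198]]
s red 59 [[243, 173], [242, 174], [242, 175], [242, 176], [242, 177], [243, 178], [244, 178], [245, 179], [246, 180], [247, 181], [247, 182], [247, 183], [247, 184], [247, 185], [247, 186], [248, 187], [249, 186], [249, 185], [249, 184], [249, 183], [249, 182], [249, 181], [249, 180], [249, 179], [249, 178], [248, 177], [247, 176], [246, 175], [245, 174], [244, 173]]Traceback (most recent call last):
  File "<stdin>", line 6, in <module>
  File "h.py", line 22, in blob
    c=max(cv2.findContours(k,cv2.RETR_EXTERNAL,cv2.CHAIN_APPROX_NONE)[0],key=cv2.contourArea);return c
ValueError: max() iterable argument is empty
```

```bash
python3 - <<'E'
from h import *
S=np.load('pics/side0.npy');T=np.load('pics/top0.npy')
H=cv2.cvtColor(T,cv2.COLOR_RGB2HSV);print(H[180:196:3,368:378:2].tolist());print(H[178:192:3,247:252].tolist())
v=lambda im,x0,y0,x1,y1,s:cv2.resize(im[y0:y1,x0:x1],None,fx=s,fy=s,interpolation=cv2.INTER_CUBIC)
a=np.vstack([v(T,110,120,270,215,3),v(S,115,110,275,205,3)]);
c=np.hstack([v(T,320,145,400,245,4),v(S,275,130,355,230,4)]);cv2.imwrite('pics/c1.png',a[:,:,::-1]);cv2.imwrite('pics/c2.png',c[:,:,::-1])
E
```

```text
[[[20, 178, 185], [28, 140, 255], [27, 142, 253], [27, 142, 253], [27, 142, 254]], [[23, 168, 251], [28, 140, 254], [28, 140, 253], [28, 140, 253], [28, 141, 255]], [[29, 138, 255], [27, 142, 254], [28, 140, 253], [27, 142, 254], [30, 133, 255]], [[28, 136, 255], [28, 140, 253], [28, 140, 253], [28, 141, 255], [22, 171, 253]], [[28, 138, 254], [27, 139, 254], [27, 142, 253], [29, 138, 255], [22, 149, 128]], [[28, 138, 255], [28, 139, 255], [28, 140, 254], [30, 135, 255], [0, 79, 45]]]
[[[21, 23, 188], [30, 15, 191], [28, 16, 191], [26, 18, 193], [23, 22, 184]], [[6, 141, 177], [2, 164, 251], [2, 157, 255], [2, 165, 242], [7, 134, 175]], [[0, 73, 249], [2, 170, 251], [2, 158, 255], [2, 160, 211], [10, 107, 134]], [[2, 146, 245], [2, 164, 252], [2, 163, 255], [4, 153, 206], [13, 105, 134]], [[2, 174, 251], [2, 163, 255], [2, 170, 239], [8, 127, 155], [12, 108, 137]]]
```

View pics/c1.png

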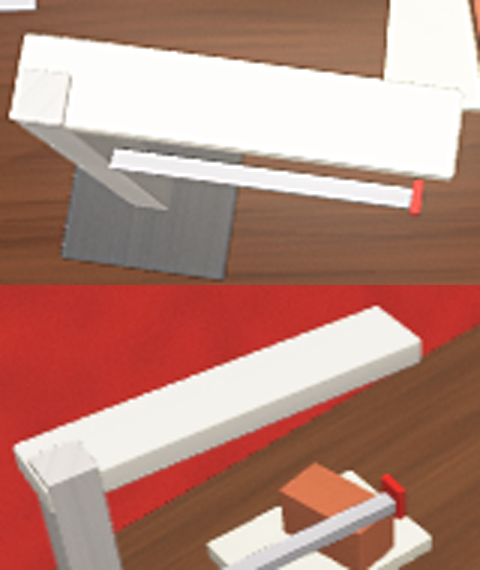

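View pics/c2.png

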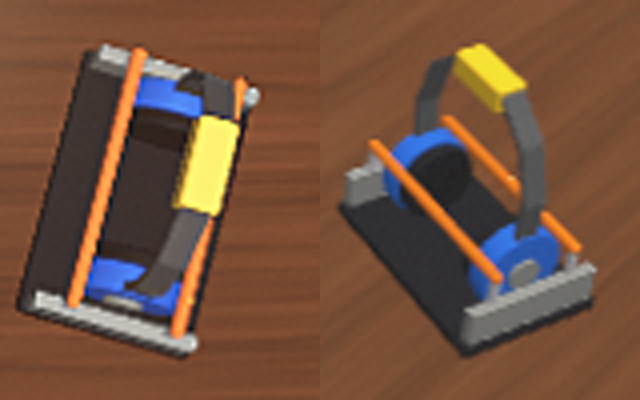

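Crops: top view shows the rail strip from about (147,173) to (247,186) and the stop at (248–251, 180–191). The lamp's near edge runs from (125,160) to (262,179). The pad's top face lies around (367–380, 175–198), and the cup-to-cup line is near world x.

```bash
python3 - <<'E'
from h import *
S=np.load('pics/side0.npy');T=np.load('pics/top0.npy');ms=arm.camera_model('side');mt=arm.camera_model('top')
def quad(k):
    c=blob(k);r=cv2.minAreaRect(c);M=cv2.moments(k,True);return np.array([M['m10']/M['m00'],M['m01']/M['m00']]),cv2.boxPoints(r),cv2.contourArea(c)
# bright top face of pad
ks=mask(S,(24,100,120),(34,255,255),(280,130,350,220));kt=mask(T,(25,90,200),(33,255,255),(350,160,390,210))
cs,bs,_=quad(ks);ct,bt,_=quad(kt);print('pad',cs,ct,tri((ms,cs),(mt,ct)));print(bs.tolist())
# corners of top face in both, via plane 190 for comparison
for b,m in((bs,ms),(bt,mt)): print(np.array([plane(m,p,190) for p in b]))
w=plane(mt,ct,190);print('pad on 190',w,plane(ms,cs,190))
# orange bars
for nm,im,m,roi in(('s',S,ms,(280,150,350,215)),('t',T,mt,(325,150,390,235))):
    k=mask(im,(5,170,150),(18,255,255),roi)
    for c in sorted(cv2.findContours(k,cv2.RETR_EXTERNAL,cv2.CHAIN_APPROX_NONE)[0],key=cv2.contourArea)[-3:]:
        p=c.reshape(-1,2).astype(float)
        if len(p)<15: continue
        q=np.array([plane(m,x,72) for x in p]);l=cv2.fitLine(q[:,:2].astype(np.float32),cv2.DIST_HUBER,0,.01,.01).ravel();t=(q[:,:2]-l[2:])@l[:2];print(nm,'bar ang',np.degrees(np.arctan(l[1]/l[0])),l[2:]+l[:2]*t.min(),l[2:]+l[:2]*t.max())
# rail
h=cv2.cvtColor(T,cv2.COLOR_RGB2HSV)
k=mask(T,(0,0,150),(180,60,235),(150,168,248,195))
pts=[]
for u in range(165,245,4):
    col=T[165:200,u].astype(int).sum(1);pts.append((u,col.tolist()))
print(pts[5],pts[15])
k=mask(T,(0,100,170),(6,255,255),(240,172,260,198))
print('red top',quad(k));rt=quad(k)[0]
k=mask(S,(0,150,60),(6,255,255),(230,165,260,200))|mask(S,(174,150,60),(180,255,255),(230,165,260,200))
print('red side',quad(k));rs=quad(k)[0]
print(tri((ms,rs),(mt,rt)),plane(mt,rt,273))
E
```

```text
pad [317.517 146.862] [372.053 185.733] (array([ 560.93 , -287.74 ,  202.526]), [0.39, 0.39])
[[309.50341796875, 143.55862426757812], [313.199951171875, 139.39999389648438], [325.55169677734375, 150.37930297851562], [321.85516357421875, 154.53793334960938]]
[[ 598.759 -298.221  190.   ]
 [ 604.415 -324.454  190.   ]
 [ 542.116 -305.435  190.   ]
 [ 537.543 -280.389  190.   ]]
[[ 536.561 -272.032  190.   ]
 [ 593.423 -289.29   190.   ]
 [ 587.733 -311.48   190.   ]
 [ 530.848 -294.01   190.   ]]
pad on 190 [ 562.414 -291.723  190.   ] [ 570.499 -302.275  190.   ]
s bar ang -21.75055 [ 464.983 -295.481] [ 509.185 -313.117]
s bar ang -18.324184 [ 537.311 -320.664] [ 644.214 -356.069]
s bar ang -18.721851 [ 486.888 -224.361] [ 667.071 -285.426]
t bar ang -7.5501547 [ 612.261 -349.063] [ 640.913 -352.86 ]
t bar ang -20.894634 [ 462.073 -295.771] [ 539.114 -325.182]
t bar ang -17.283777 [ 483.916 -225.5  ] [ 662.788 -281.157]
(185, [759, 760, 764, 765, 561, 485, 372, 379, 357, 492, 756, 720, 724, 717, 726, 765, 380, 356, 377, 377, 377, 380, 376, 379, 373, 371, 374, 375, 377, 377, 377, 373, 363, 358, 356]) (225, [759, 759, 759, 758, 759, 759, 759, 764, 765, 620, 553, 325, 364, 359, 310, 764, 734, 729, 726, 726, 760, 583, 316, 327, 335, 345, 326, 320, 314, 313, 314, 322, 312, 297, 298])
red top (array([248.415, 185.195]), array([[246., 180.],
       [250., 180.],
       [250., 190.],
       [246., 190.]], dtype=float32), 27.5)
red side (array([246.215, 178.785]), array([[240.034, 174.854],
       [245.787, 171.258],
       [253.483, 183.573],
       [247.73 , 187.169]], dtype=float32), 48.0)
(array([559.267,  19.359, 264.668]), [0.37, 0.37]) [558.291  19.687 273.   ]
```

```bash
python3 - <<'E'
from h import *
from scipy.spatial.transform import Rotation as R
S=np.load('pics/side0.npy');T=np.load('pics/top0.npy');ms=arm.camera_model('side');mt=arm.camera_model('top')
c=[]
for u in range(165,245,3):
    g=T[165:200,u].astype(float).sum(1); r0=172-165+ (u-150)*.1  # guess rail start
    i=np.arange(35);sel=(i>r0-1)&(i<r0+12); w=np.clip(g-450,0,None)*sel
    c.append((u,165+(w*i).sum()/w.sum()))
q=np.array([plane(mt,p,260) for p in c]);l=cv2.fitLine(q[:,:2].astype(np.float32),cv2.DIST_HUBER,0,.01,.01).ravel();
d=l[:2]*np.sign(-l[1]);print('rail dir',d,'yaw',np.degrees(np.arctan2(d[0],-d[1])),'pt',l[2:]); res=(q[:,:2]-l[2:])@[-d[1],d[0]];print('res',res)
# side view check of the stand: rail strip, use row-wise? project rail centre line
for s in(0,60,120,180): print(proj(ms,[*(l[2:]+d*(s-60)),260]),proj(mt,[*(l[2:]+d*(s-60)),260]))
stop=plane(mt,(248.4,185.2),273);t=(stop[:2]-l[2:])@d;end=l[2:]+d*(t+4);print('stop',stop,'end',end,'mid',end-d*115, 'stand org',end-d*240)
# lamp end corner check: prediction vs picture
yaw=np.arctan2(d[0],-d[1]);A=R.from_euler('z',yaw).as_matrix();o=np.array([*(end+(-d)*232),0]) 
for p in((-5,-260,407),(55,-260,407),(-5,40,407),(-5,-260,385),(-6,20,412),(30,20,412),(0,-228,260),(-13,-232,273),(13,-232,273)):
    w=o+A@p;print(p,w,'top',proj(mt,w),'side',proj(ms,w))
print('pad',plane(mt,(372.05,185.73),202))
np.savez('geo.npz',o=o,yaw=yaw)
E
```

```text
rail dir [-0.152 -0.988] yaw -8.76035 pt [574.996 123.558]
res [-0.4   -0.254 -0.587 -0.464  0.085 -0.645 -0.443  0.494  0.63  -0.046
  0.379  0.449  0.192  0.415  0.175  0.164  0.219 -0.001  0.075  0.045
  0.008 -0.019 -0.108 -0.068 -0.387 -0.155 -0.235]
[187.902 208.31 ] [177.813 176.685]
[210.079 197.619] [203.36  179.961]
[231.052 187.513] [229.032 183.257]
[250.874 177.965] [254.759 186.565]
stop [558.281  19.721 273.   ] end [558.369  15.66 ] mid [575.884 129.318] stand org [594.922 252.86 ]
(-5, -260, 407) [549.163 -11.252 407.   ] top [264.631 179.199] side [258.71  127.219]
(55, -260, 407) [608.463 -20.39  407.   ] top [268.299 149.875] side [243.259 115.775]
(-5, 40, 407) [594.854 285.248 407.   ] top [116.037 160.248] side [134.156 178.871]
(-5, -260, 385) [549.163 -11.252 385.   ] top [264.158 180.978] side [258.52  135.274]
(-6, 20, 412) [590.819 265.634 412.   ] top [124.953 161.446] side [143.471 173.16 ]
(30, 20, 412) [626.399 260.151 412.   ] top [128.014 143.957] side [135.981 163.667]
(0, -228, 260) [558.979  19.613 260.   ] top [248.399 185.747] side [246.079 180.274]
(-13, -232, 273) [545.521  17.64  273.   ] top [249.451 190.712] side [250.503 178.511]
(13, -232, 273) [571.218  13.68  273.   ] top [250.9   179.549] side [244.308 172.941]
pad [ 560.692 -288.115  202.   ]
```

The lamp and stop reprojections agree once the outer stop face is put at stand y = −240. That gives rail mid (576,129), yaw −8.8°. The pad top sits at (561,−288,202), which matches the 12 mm base plus 190 mm. The ear defenders' yaw is −17.5°.

```bash
cat > plan.py <<'E'
from h import *
from scipy.spatial.transform import Rotation as R
PAD=np.array([560.7,-288.1,191.]);EY=np.radians(-17.5)
MID=np.array([575.9,129.3,260.]);SY=np.radians(-8.8);TH=np.radians(36)
def toolR(yaw,th=TH):
    c,s=np.cos(th),np.sin(th);return R.from_euler('z',yaw)*R.from_matrix(np.array([[-c,0,-s],[0,1,0],[s,0,-c]]).T)
def go(P,Rt,st=None):
    "TCP target -> travel, dr from the measured pose"
    s=st or arm.read_state();R0=R.from_quat(s['ee_rot']);t=R0.inv().apply(np.asarray(P)-s['position']);dr=(R0.inv()*Rt).as_rotvec()
    print('clock',round(s['clock'],2),'travel',t,'dr',dr,'F',s['contact_force'],'w',s['gripper_width'],s['grasp_force']);return t,dr
def tcp(g,Rt): return np.asarray(g)-155*Rt.as_matrix()[:,2]
def off(c,yaw,o): return c+R.from_euler('z',yaw).apply(o)
G=off(PAD,EY,[-10,0,10])
E
python3 - <<'E'
from plan import *
Rt=toolR(EY);print(Rt.as_matrix());g=tcp(G,Rt);pre=g-90*Rt.as_matrix()[:,2];print(g,pre);go(pre,Rt)
E
```

```text
[[-0.772  0.301  0.561]
 [ 0.243  0.954 -0.177]
 [-0.588  0.    -0.809]]
[ 464.273 -257.697  326.398] [ 413.821 -241.789  399.209]
clock 0.15 travel [-291.605  244.555    5.031] dr [ 0.219 -0.603  0.669] F [ 0.924 -0.303  1.119] w 85.53243113414462 0.0
```

Emit:
move_arm(fingers=[85,85,85,85,85,85,85,85,85,85], travel=[[-36,31,1],[-73,61,1],[-109,92,2],[-146,122,3],[-182,153,3],[-219,183,4],[-255,214,5],[-291.6,244.6,5],[-291.6,244.6,5],[-291.6,244.6,5]], dr=[[0.027,-0.075,0.084],[0.055,-0.15,0.167],[0.082,-0.226,0.25],[0.11,-0.3,0.334],[0.137,-0.377,0.418],[0.164,-0.452,0.5],[0.19,-0.528,0.585],[0.219,-0.603,0.669],[0.219,-0.603,0.669],[0.219,-0.603,0.669]])

```text
clock: 1.15
position: [413.8, -239.9, 399.1]
ee_rot: [0.143, 0.94, -0.047, 0.306]
contact_force: [-0.5, -0.6, -0.0]
gripper_width: 85.1
grasp_force: 0.0
```

```bash
python3 - <<'E'
from plan import *
Rt=toolR(EY);g=tcp(G,Rt);pre=g-90*Rt.as_matrix()[:,2]
go(pre,Rt);go(g,Rt)
m=arm.camera_model('wrist');im=arm.get_image('wrist');cv2.imwrite('pics/w1.png',im[:,:,::-1]);np.save('pics/w1.npy',im)
ctr=PAD+[0,0,11]
for p in((-30,-13),(30,-13),(30,13),(-30,13),(0,0)): print(p,proj(m,off(ctr,EY,[*p,0])))
k=mask(im,(22,90,120),(35,255,255),(0,0,512,384));c=blob(k);print(cv2.contourArea(c),cv2.approxPolyDP(c,3,True).reshape(-1,2).tolist())
E
```

```text
clock 1.15 travel [-0.532 -1.803  0.223] dr [0.001 0.    0.003] F [-0.483 -0.56  -0.047] w 85.13979837358602 0.0
clock 1.15 travel [-0.501 -1.885 90.223] dr [0.001 0.    0.003] F [-0.483 -0.56  -0.047] w 85.13979837358602 0.0
(-30, -13) [227.897 184.517]
(30, -13) [231.8   232.437]
(30, 13) [264.237 232.544]
(-30, 13) [267.637 184.649]
(0, 0) [247.905 210.972]
1894.0 [[262, 168], [260, 184], [233, 184], [229, 169], [227, 200], [230, 231], [234, 234], [263, 231], [266, 188]]
```

View pics/w1.png

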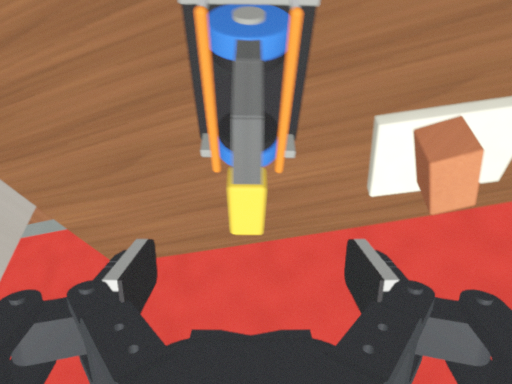

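Wrist view: the pad's top face spans about (229–266, 184–232), within 1–2 px of the prediction, and sits between the open fingers. Moving in and gripping.

Emit:
move_arm(fingers=[85,85,85,85,85,0,0,0,0,0], travel=[[-0.5,-1.9,25],[-0.5,-1.9,50],[-0.5,-1.9,75],[-0.5,-1.9,90],[-0.5,-1.9,90],[-0.5,-1.9,90],[-0.5,-1.9,90],[-0.5,-1.9,90],[-0.5,-1.9,90],[-0.5,-1.9,90]], dr=[[0,0,0],[0,0,0],[0,0,0],[0,0,0],[0,0,0],[0,0,0],[0,0,0],[0,0,0],[0,0,0],[0,0,0]])

```text
clock: 2.2
position: [464.8, -267.6, 335.8]
ee_rot: [0.143, 0.942, -0.04, 0.302]
contact_force: [-1.8, 1.6, 4.2]
gripper_width: 24.7
grasp_force: 58.7
```

```bash
python3 - <<'E'
from plan import *
Rt=toolR(EY);g=tcp(G,Rt);go(g,Rt);go(g+[0,0,140],Rt)
E
```

```text
clock 2.2 travel [8.327 9.246 5.777] dr [ 0.013 -0.009  0.   ] F [-1.779  1.61   4.196] w 24.685412190295324 58.68800103664398
clock 2.2 travel [ -72.909   10.732 -108.234] dr [ 0.013 -0.009  0.   ] F [-1.779  1.61   4.196] w 24.685412190295324 58.68800103664398
```

```bash
python3 - <<'E'
from plan import *
s=arm.read_state();print(s['joints'],s['joint_vel'],s['joint_efforts'],s['wrist_torque'])
m=arm.camera_model('wrist');im=arm.get_image('wrist');cv2.imwrite('pics/w2.png',im[:,:,::-1])
t=arm.get_image('side');cv2.imwrite('pics/s2.png',cv2.resize(np.hstack([t[60:252,250:506],im[::2,::2]]),(0,0),fx=1.5,fy=1.5)[:,:,::-1])
s=arm.read_state();print(s['position'],s['contact_force'])
E
```

```text
[-0.219  0.212 -0.584  0.231 -0.161 -1.869] [-0.003  0.002  0.002 -0.003 -0.001  0.   ] [ -0.034 -24.827  15.745   3.268   1.161   0.229] [ 0.698  1.109 -0.034]
[ 464.867 -267.682  335.817] [-4.209  1.948  5.745]
```

View pics/s2.png

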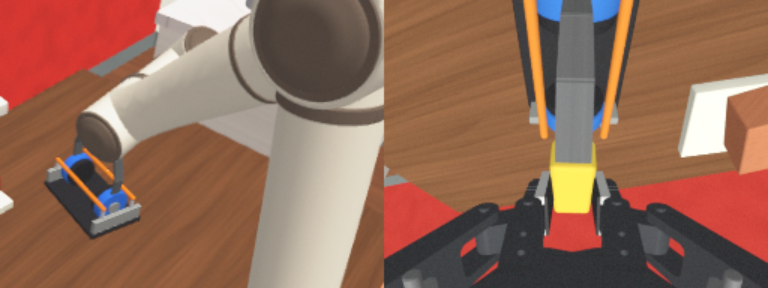

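The picture shows the fingers on the pad, but joint 5 is at its limit (−0.161), so the grasp came out shallow and off to one side. I'll open, back off, and re-grasp leaning 31° instead.

```bash
sed -i 's/radians(36)/radians(31)/; s/\[-10,0,10\]/[-16,0,9]/' plan.py; python3 - <<'E'
from plan import *
Rt=toolR(EY);g=tcp(G,Rt);print(g);go(g-80*Rt.as_matrix()[:,2],Rt)
E
```

```text
[ 469.304 -259.283  332.861]
clock 2.3 travel [ -5.91   10.355 -76.229] dr [0.013 0.078 0.001] F [-4.209  1.948  5.745] w 24.39555409513818 58.99760663509369
```

Emit:
move_arm(fingers=[85,85,85,85], travel=[[0,0,0],[0,0,0],[0,0,-20],[0,0,-50]], dr=[[0,0,0],[0,0,0],[0,0,0],[0,0,0]])

```text
clock: 2.7
position: [437.3, -259.6, 374.0]
ee_rot: [0.142, 0.943, -0.04, 0.299]
contact_force: [0.7, -0.8, 0.8]
gripper_width: 80.2
grasp_force: 0.0
```

```bash
python3 - <<'E'
from plan import *
Rt=toolR(EY);g=tcp(G,Rt);go(g-80*Rt.as_matrix()[:,2],Rt)
E
```

```text
clock 2.7 travel [ -6.922  10.319 -28.546] dr [0.013 0.071 0.002] F [ 0.68  -0.755  0.842] w 80.19702078773648 0.0
```

Emit:
move_arm(fingers=[85,85,85,85], travel=[[-6.9,10.3,-28.5],[-6.9,10.3,-28.5],[-6.9,10.3,-28.5],[-6.9,10.3,-28.5]], dr=[[0.013,0.071,0.002],[0.013,0.071,0.002],[0.013,0.071,0.002],[0.013,0.071,0.002]])

```text
clock: 3.1
position: [429.7, -247.0, 401.8]
ee_rot: [0.147, 0.952, -0.041, 0.266]
contact_force: [0.4, 0.5, -0.4]
gripper_width: 85.2
grasp_force: 0.0
```

```bash
python3 - <<'E'
from plan import *
Rt=toolR(EY);g=tcp(G,Rt);go(g-80*Rt.as_matrix()[:,2],Rt);go(g,Rt);print(arm.read_state()['joints'])
m=arm.camera_model('wrist');im=arm.get_image('wrist')
ctr=PAD+[0,0,11]
for p in((-30,-13),(30,-13),(30,13),(-30,13),(0,0)): print(p,proj(m,off(ctr,EY,[*p,0])))
k=mask(im,(22,90,120),(35,255,255),(0,0,512,384));c=blob(k);print(cv2.contourArea(c),cv2.approxPolyDP(c,2,True).reshape(-1,2).tolist())
E
```

```text
clock 3.1 travel [-0.012  0.141  0.46 ] dr [ 0.     0.003 -0.   ] F [ 0.427  0.52  -0.423] w 85.205199437206 0.0
clock 3.1 travel [ 0.262  0.132 80.46 ] dr [ 0.     0.003 -0.   ] F [ 0.427  0.52  -0.423] w 85.205199437206 0.0
[-0.18   0.071 -0.523  0.152 -0.44  -1.817]
(-30, -13) [230.629 192.269]
(30, -13) [234.15  245.218]
(30, 13) [267.653 245.224]
(-30, 13) [271.345 192.274]
(0, 0) [250.94  221.339]
1994.0 [[256, 176], [254, 192], [225, 191], [225, 177], [223, 178], [221, 206], [224, 239], [228, 246], [252, 247], [257, 244], [259, 180]]
```

The pad's mask centre is now 10 px left of upright, because the first grip rolled it about 7 mm in −y. Gripping at the true centre will roll it back.

Emit:
move_arm(fingers=[85,85,85,85], travel=[[0.3,0.1,30],[0.3,0.1,60],[0.3,0.1,80.5],[0.3,0.1,80.5]], dr=[[0,0.003,0],[0,0.003,0],[0,0.003,0],[0,0.003,0]])

```text
clock: 3.55
position: [469.5, -259.6, 329.7]
ee_rot: [0.147, 0.953, -0.041, 0.261]
contact_force: [-0.2, 0.2, 0.1]
gripper_width: 85.2
grasp_force: 0.0
```

```bash
python3 - <<'E'
from plan import *
Rt=toolR(EY);g=tcp(G,Rt);go(g,Rt);print(arm.read_state()['joints'])
E
```

```text
clock 3.55 travel [-1.322  0.248 -2.86 ] dr [-0.001 -0.006 -0.   ] F [-0.188  0.224  0.1  ] w 85.19360951466176 0.0
[-0.197  0.225 -0.565  0.224 -0.255 -1.882]
```

Emit:
move_arm(fingers=[85,0,0,0,0,0,0], travel=[[-1.3,0.2,-2.5],[-1.3,0.2,-2.5],[-1.3,0.2,-2.5],[-1.3,0.2,-2.5],[-1.3,0.2,-2.5],[-1.3,0.2,-2.5],[-1.3,0.2,-2.5]], dr=[[0,0,0],[0,0,0],[0,0,0],[0,0,0],[0,0,0],[0,0,0],[0,0,0]])

```text
clock: 4.25
position: [469.3, -259.2, 337.8]
ee_rot: [0.147, 0.952, -0.041, 0.266]
contact_force: [-4.3, 1.1, 5.5]
gripper_width: 24.6
grasp_force: 59.6
```

```bash
python3 - <<'E'
from plan import *
Rt=toolR(EY);g=tcp(G,Rt);go(g,Rt);go(g+[0,0,50],Rt);go(g+[0,0,110],Rt)
E
```

```text
clock 4.25 travel [ 2.563 -0.078  4.275] dr [-0.     0.004 -0.   ] F [-4.317  1.071  5.515] w 24.59232766576397 59.603623151779175
clock 4.25 travel [-23.355  -0.076 -38.483] dr [-0.     0.004 -0.   ] F [-4.317  1.071  5.515] w 24.59232766576397 59.603623151779175
clock 4.25 travel [-54.455  -0.073 -89.794] dr [-0.     0.004 -0.   ] F [-4.317  1.071  5.515] w 24.59232766576397 59.603623151779175
```

Emit:
move_arm(fingers=[0,0,0,0,0,0,0,0], travel=[[-7.8,0,-12.8],[-15.6,0,-25.7],[-23.4,0,-38.5],[-31,0,-51],[-39,0,-64],[-47,0,-77],[-54.5,0,-90],[-54.5,0,-90]], dr=[[0,0,0],[0,0,0],[0,0,0],[0,0,0],[0,0,0],[0,0,0],[0,0,0],[0,0,0]])

```text
clock: 5.05
position: [469.8, -259.1, 443.3]
ee_rot: [0.147, 0.952, -0.041, 0.267]
contact_force: [-0.4, 0.8, -1.5]
gripper_width: 24.5
grasp_force: 61.3
```

```bash
python3 - <<'E'
from plan import *
Rt=toolR(EY);g=tcp(G,Rt);go(g+[0,0,110],Rt)
s=arm.read_state();print(s['joints'],s['wrist_torque'])
ms=arm.camera_model('side');t=arm.get_image('side');np.save('pics/s3.npy',t);w=arm.get_image('wrist');np.save('pics/w3.npy',w)
cv2.imwrite('pics/s3.png',np.hstack([cv2.resize(t[60:252,250:506],(512,384)),w[:,100:388]])[:,:,::-1])
gp=s['position']+R.from_quat(s['ee_rot']).apply([0,0,155]);print('grasp pt',gp,proj(ms,gp),[proj(ms,off(gp,EY,[x,0,-188])) for x in(-60,0,60)])
E
```

```text
clock 5.05 travel [ 0.565 -0.317  0.199] dr [ 0.     0.005 -0.   ] F [-0.389  0.766 -1.536] w 24.46411290475969 61.25108599662781
[-0.189  0.108 -0.356  0.112 -0.567 -1.765] [ 0.409  1.32  -0.011]
grasp pt [ 546.545 -283.227  310.859] [325.449 118.775] [array([328.667, 181.054]), array([317.289, 169.809]), array([306.611, 159.283])]
```

View pics/s3.png

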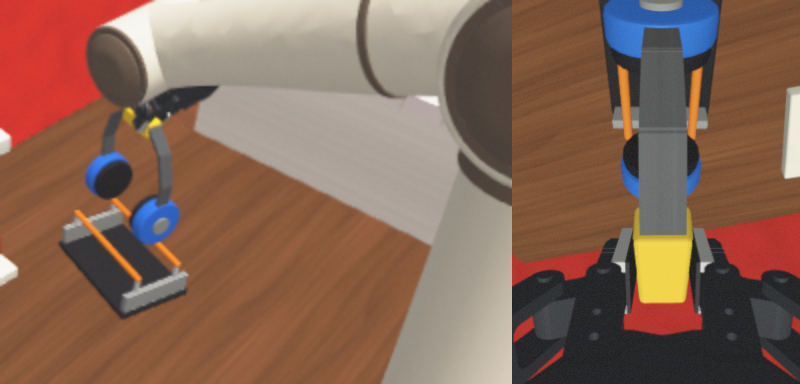

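The pictures show the ear defenders held by the pad, clear of the dock, with both cups hanging free. Next I'll check how the pad sits in the grip.

```bash
python3 - <<'E'
from plan import *
m=arm.camera_model('wrist');ms=arm.camera_model('side');w=np.load('pics/w3.npy');t=np.load('pics/s3.npy')
s=arm.read_state();Rw=R.from_quat(s['ee_rot']);gp=s['position']+Rw.apply([0,0,155])
c0=off(gp,EY,[16,0,-9])
for p in((-30,-13,11),(-30,13,11),(30,-13,11),(30,13,11)): print(p,proj(m,off(c0,EY,p)))
k=mask(w,(22,90,215),(35,255,255),(200,200,300,330));c=blob(k);print(cv2.boxPoints(cv2.minAreaRect(c)).tolist(),cv2.boundingRect(c))
# cups in side: blue blobs & predictions of cup outer/inner centres
k=mask(t,(100,120,60),(125,255,255),(280,120,350,200))
for c in cv2.findContours(k,cv2.RETR_EXTERNAL,cv2.CHAIN_APPROX_NONE)[0]:
    if cv2.contourArea(c)>20: print('cup',cv2.minEnclosingCircle(c))
for x in(-77,-43,43,77): print(x,proj(ms,off(c0,EY,[x,0,-141])))
E
```

```text
(-30, -13, 11) [218.231 248.497]
(-30, 13, 11) [283.658 248.465]
(30, -13, 11) [226.658 310.718]
(30, 13, 11) [275.081 310.697]
[[223.0, 240.0], [278.0, 240.0], [278.0, 302.0], [223.0, 302.0]] (223, 240, 56, 63)
cup ((327.1000061035156, 169.89999389648438), 12.665793418884277)
cup ((303.2317199707031, 146.40243530273438), 11.443314552307129)
-77 [330.863 172.758]
-43 [324.137 166.313]
43 [308.196 151.077]
77 [302.288 145.445]
```

```bash
python3 - <<'E'
from plan import *
m=arm.camera_model('wrist');ms=arm.camera_model('side');w=np.load('pics/w3.npy')
s=arm.read_state();Rw=R.from_quat(s['ee_rot']);gp=s['position']+Rw.apply([0,0,155])
for o in((16,0,-14),(14,0,-14),(16,0,-18),(12,0,-18)):
    c0=off(gp,EY,o);print(o,[proj(m,off(c0,EY,p)).round(0).tolist() for p in((-30,-13,11),(-30,13,11),(30,-13,11),(30,13,11))],[proj(ms,off(c0,EY,[x,0,-141])).round(1).tolist() for x in(-60,60)])
h=cv2.cvtColor(w,cv2.COLOR_RGB2HSV);print(h[204:310:6,250].tolist())
for r in(238,250,270,290,300):
    g=np.where((h[r,200:300,0]>21)&(h[r,200:300,0]<35)&(h[r,200:300,2]>180))[0];print(r,200+g.min(),200+g.max())
E
```

```text
(16, 0, -14) [[219.0, 238.0], [283.0, 238.0], [227.0, 302.0], [275.0, 302.0]] [[327.2, 170.8], [305.1, 149.5]]
(14, 0, -14) [[219.0, 235.0], [283.0, 235.0], [227.0, 300.0], [275.0, 300.0]] [[327.6, 171.2], [305.4, 149.8]]
(16, 0, -18) [[220.0, 230.0], [282.0, 230.0], [227.0, 295.0], [274.0, 295.0]] [[327.0, 171.8], [304.9, 150.5]]
(12, 0, -18) [[219.0, 224.0], [283.0, 224.0], [227.0, 292.0], [275.0, 292.0]] [[327.8, 172.5], [305.6, 151.1]]
[[90, 2, 110], [60, 2, 111], [90, 2, 108], [90, 2, 109], [30, 2, 110], [24, 30, 119], [25, 174, 221], [25, 171, 240], [25, 173, 240], [25, 174, 241], [25, 175, 240], [25, 174, 240], [25, 174, 240], [25, 174, 240], [25, 173, 240], [25, 172, 241], [25, 175, 241], [2, 191, 184]]
238 223 278
250 223 278
270 210 291
290 227 274
300 229 272
```

The grip offset fits with the pad underside at (16, 0, −25) from the grasp point. Now on to the waypoint beyond the rail's free end.

```bash
cat >> plan.py <<'E'
OFF=np.array([16,0,-25.])
def rail(y,lift,x=0,th=TH):
    Rt=toolR(SY,th);u=off(MID,SY,[x,y,lift]);return tcp(off(u,SY,-OFF),Rt),Rt
E
python3 - <<'E'
from plan import *
go(*rail(-190,22))
E
```

```text
clock 5.15 travel [ 70.018 200.041 -40.811] dr [-0.078 -0.    -0.131] F [-0.721  0.134 -2.479] w 24.33012944722603 61.25177979469299
```

Emit:
move_arm(fingers=[0,0,0,0,0,0,0,0,0,0], travel=[[7,20,-4],[16,45,-9],[25,70,-14],[34,97,-20],[43,123,-25],[52,149,-30.5],[61,175,-36],[67,192,-39],[70,200,-40.8],[70,200,-40.8]], dr=[[-0.008,0,-0.013],[-0.017,0,-0.03],[-0.027,0,-0.046],[-0.038,0,-0.064],[-0.048,0,-0.08],[-0.058,0,-0.098],[-0.068,0,-0.114],[-0.075,0,-0.126],[-0.078,0,-0.131],[-0.078,0,-0.131]])

```text
clock: 6.15
position: [452.1, -43.5, 439.7]
ee_rot: [0.073, 0.961, -0.021, 0.266]
contact_force: [-0.2, -0.3, -2.7]
gripper_width: 24.4
grasp_force: 61.3
```

```bash
python3 - <<'E'
from plan import *
go(*rail(-190,22));go(*rail(0,22))
s=arm.read_state();print(s['joints'])
mt=arm.camera_model('top');t=arm.get_image('side');T=arm.get_image('top')
ms=arm.camera_model('side')
c=off(s['position']+R.from_quat(s['ee_rot']).apply([0,0,155]),SY,[16,0,-14])
print([proj(ms,off(c,SY,[x,0,-141])) for x in(-60,60)],proj(mt,c+[0,0,11]))
cv2.imwrite('pics/s4.png',np.hstack([cv2.resize(t[80:240,170:370],(480,384)),cv2.resize(T[110:270,220:370],(320,384))])[:,:,::-1])
E
```

```text
clock 6.15 travel [-0.096 -0.269 -0.108] dr [-0.    -0.     0.002] F [-0.202 -0.345 -2.697] w 24.357967115064774 61.255223751068115
clock 6.15 travel [ -0.521 189.73   -0.167] dr [-0.    -0.     0.002] F [-0.202 -0.345 -2.697] w 24.357967115064774 61.255223751068115
[ 0.289 -0.045 -0.642  0.459 -0.522 -2.359]
[array([283.109, 211.023]), array([256.194, 186.568])] [283.806 187.396]
```

View pics/s4.png

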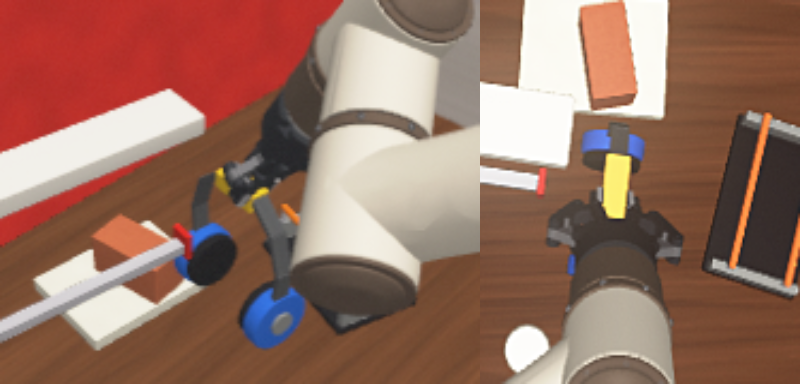

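Both cups are where predicted: near cup at (284,211) and far cup at (256,185). The loop is lined up with the rail end and below the lamp. Sliding along the rail, stopping 20 mm short of the middle to spare joint 6.

Emit:
move_arm(fingers=[0,0,0,0,0,0,0,0], travel=[[0,20,0],[0,42,0],[0,64,0],[0,86,0],[0,108,0],[0,130,0],[0,130,0],[0,130,0]], dr=[[0,0,0],[0,0,0],[0,0,0],[0,0,0],[0,0,0],[0,0,0],[0,0,0],[0,0,0]])

```text
clock: 7.05
position: [472.5, 83.9, 440.3]
ee_rot: [0.074, 0.961, -0.021, 0.267]
contact_force: [0.8, 0.5, -2.2]
gripper_width: 24.6
grasp_force: 61.2
```

```bash
python3 - <<'E'
from plan import *
go(*rail(-60,22));go(*rail(-20,22));print(arm.read_state()['joints'])
E
```

```text
clock 7.05 travel [0.733 0.695 0.053] dr [-0.001  0.001 -0.   ] F [ 0.751  0.517 -2.209] w 24.55734522262284 61.21258020401001
clock 7.05 travel [ 0.734 40.695  0.   ] dr [-0.001  0.001 -0.   ] F [ 0.751  0.517 -2.209] w 24.55734522262284 61.21258020401001
[ 0.536  0.01  -0.638  0.639 -0.585 -2.741]
```

Emit:
move_arm(fingers=[0,0,0,0], travel=[[0.7,18,0],[0.7,36,0],[0.7,36,0],[0.7,36,0]], dr=[[0,0,0],[0,0,0],[0,0,0],[0,0,0]])

```text
clock: 7.45
position: [477.1, 119.1, 440.1]
ee_rot: [0.074, 0.961, -0.021, 0.267]
contact_force: [0.3, -0.8, -2.9]
gripper_width: 24.6
grasp_force: 61.2
```

```bash
python3 - <<'E'
from plan import *
go(*rail(-25,22));go(*rail(-25,4));print(arm.read_state()['joints'])
s=arm.read_state();ms=arm.camera_model('side')
t=arm.get_image('side')
c=off(s['position']+R.from_quat(s['ee_rot']).apply([0,0,155]),SY,[16,0,-14])
print([proj(ms,off(c,SY,[x,0,-141])) for x in(-60,60)],proj(ms,off(c,SY,[0,0,-11])))
cv2.imwrite('pics/s5.png',cv2.resize(t[100:260,120:320],(800,640)[:2])[:600,:,::-1])
E
```

```text
clock 7.45 travel [-0.102  0.16   0.302] dr [-0.002  0.001 -0.   ] F [ 0.334 -0.795 -2.876] w 24.620253420809327 61.224249601364136
clock 7.45 travel [ 9.188  0.18  15.72 ] dr [-0.002  0.001 -0.   ] F [ 0.334 -0.795 -2.876] w 24.620253420809327 61.224249601364136
[ 0.597  0.036 -0.619  0.665 -0.609 -2.817]
[array([232.472, 239.009]), array([207.224, 210.806])] [216.552 187.406]
```

View pics/s5.png

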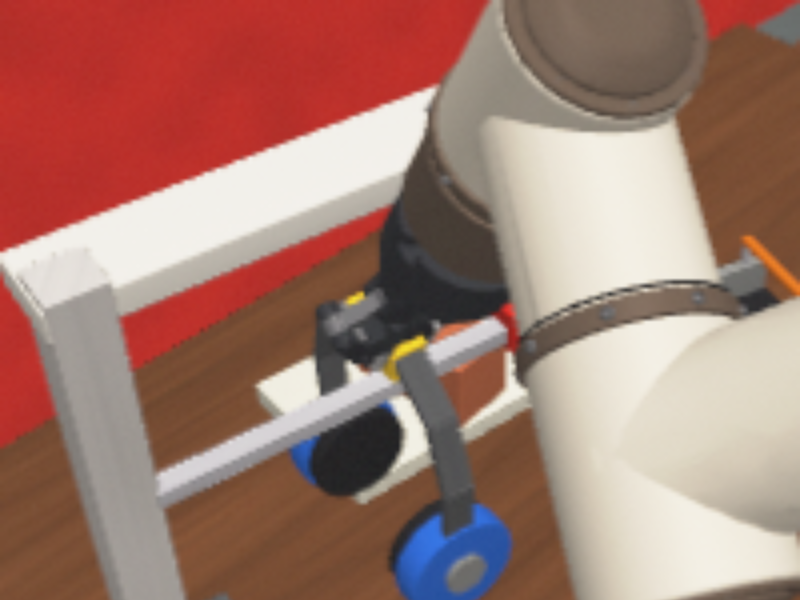

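One cup hangs on each side of the rail, the pad is just above it, and the arm is clear of the lamp. Lowering to within about 4 mm.

Emit:
move_arm(fingers=[0,0,0,0], travel=[[4.5,0,7.8],[9.2,0,15.7],[9.2,0,15.7],[9.2,0,15.7]], dr=[[0,0,0],[0,0,0],[0,0,0],[0,0,0]])

```text
clock: 7.9
position: [477.4, 119.7, 421.5]
ee_rot: [0.074, 0.961, -0.021, 0.267]
contact_force: [-0.2, 0.4, -2.3]
gripper_width: 24.4
grasp_force: 61.2
```

Emit:
move_arm(fingers=[0,0], travel=[[1,0,1.7],[1,0,1.7]], dr=[[0,0,0],[0,0,0]])

```text
clock: 8.1
position: [477.5, 120.0, 420.2]
ee_rot: [0.074, 0.961, -0.021, 0.268]
contact_force: [0.4, -0.5, -2.0]
gripper_width: 24.8
grasp_force: 61.2
```

Emit:
move_arm(fingers=[0,0], travel=[[1,0,1.7],[1,0,1.7]], dr=[[0,0,0],[0,0,0]])

```text
clock: 8.3
position: [477.5, 120.1, 418.2]
ee_rot: [0.074, 0.961, -0.021, 0.268]
contact_force: [0.2, 0.9, -1.2]
gripper_width: 24.8
grasp_force: 61.3
```

Emit:
move_arm(fingers=[0,0], travel=[[0.7,0,1.2],[0.7,0,1.2]], dr=[[0,0,0],[0,0,0]])

```text
clock: 8.5
position: [477.7, 120.2, 417.8]
ee_rot: [0.074, 0.96, -0.021, 0.268]
contact_force: [-1.4, -1.6, 1.6]
gripper_width: 24.3
grasp_force: 61.7
```

The force has turned upward, so the pad is on the rail. Releasing.

Emit:
move_arm(fingers=[28,32,38,46,54,60], travel=[[0,0,0],[0,0,0],[0,0,0],[0,0,0],[0,0,0],[0,0,0]], dr=[[0,0,0],[0,0,0],[0,0,0],[0,0,0],[0,0,0],[0,0,0]])

```text
clock: 9.1
position: [477.5, 120.1, 416.8]
ee_rot: [0.074, 0.961, -0.021, 0.267]
contact_force: [-0.3, 0.4, -0.2]
gripper_width: 60.3
grasp_force: 0.0
```

Emit:
move_arm(fingers=[60,60,60,60,60,60,60,60], travel=[[0,0,-10],[0,0,-25],[0,0,-40],[0,0,-55],[0,0,-70],[0,0,-85],[0,0,-100],[0,0,-100]], dr=[[0,0,0],[0,0,0],[0,0,0],[0,0,0],[0,0,0],[0,0,0],[0,0,0],[0,0,0]])

```text
clock: 9.9
position: [425.7, 128.2, 505.1]
ee_rot: [0.073, 0.96, -0.019, 0.269]
contact_force: [-0.4, -0.8, 0.6]
gripper_width: 60.1
grasp_force: 0.0
```

```bash
python3 - <<'E'
from plan import *
ms=arm.camera_model('side');mw=arm.camera_model('wrist')
t=arm.get_image('side');w=arm.get_image('wrist')
u=off(MID,SY,[0,-25,0])
print([proj(ms,off(u,SY,[x,0,-130])) for x in(-60,60)])
print([proj(mw,off(u,SY,p)).round(0).tolist() for p in((-30,-13,22),(-30,13,22),(30,-13,22),(30,13,22))])
k=mask(w,(22,90,100),(35,255,255),(0,0,512,384));print(cv2.boundingRect(blob(k)))
cv2.imwrite('pics/s6.png',np.hstack([cv2.resize(t[120:260,150:290],(384,384)),cv2.resize(w[:, 60:444],(384,384))])[:,:,::-1])
E
```

```text
[array([232.57 , 244.702]), array([207.686, 216.531])]
[[230.0, 178.0], [266.0, 178.0], [233.0, 229.0], [264.0, 229.0]]
(233, 167, 35, 65)
```

View pics/s6.png

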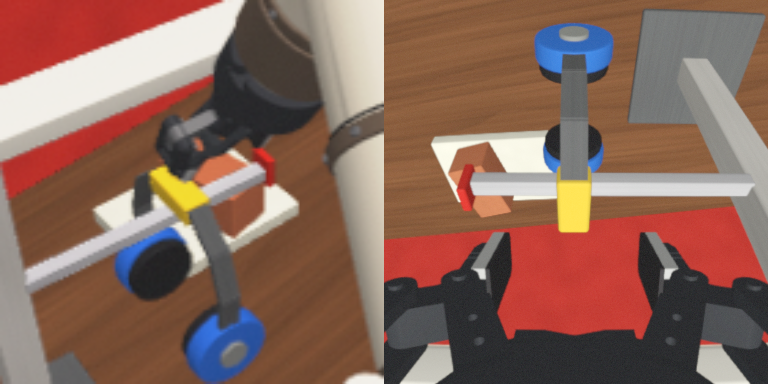

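The ear defenders hang on the rail: the pad is at its predicted place, square, with one cup each side and the gripper clear. I'll let them settle, check they are still, then hand in.

Emit:
move_arm(fingers=[60,60,60,60,60,60,60,60,60,60], travel=[[0,0,0],[0,0,0],[0,0,0],[0,0,0],[0,0,0],[0,0,0],[0,0,0],[0,0,0],[0,0,0],[0,0,0]], dr=[[0,0,0],[0,0,0],[0,0,0],[0,0,0],[0,0,0],[0,0,0],[0,0,0],[0,0,0],[0,0,0],[0,0,0]])

```text
clock: 11.0
position: [426.4, 128.0, 502.5]
ee_rot: [0.074, 0.961, -0.021, 0.268]
contact_force: [-0.0, 0.0, -0.1]
gripper_width: 59.8
grasp_force: 0.0
```

```bash
python3 - <<'E'
from plan import *
b=[]
for i in range(5):
    w=arm.get_image('wrist');k=mask(w,(100,120,60),(125,255,255),(0,0,512,384));M=cv2.moments(k,True);b.append((M['m10']/M['m00'],M['m01']/M['m00']))
b=np.array(b);print(b)
if np.ptp(b,axis=0).max()<0.6: print(arm.job_done())
E
```

```text
[[250.851  65.221]
 [250.812  64.938]
 [250.794  65.393]
 [250.822  65.383]
 [250.802  64.995]]
the job is handed in; nothing more can be done
None
```

The ear defenders hang still on the rail, square across it about 25 mm from its middle toward the end stop, with one cup each side and the gripper clear; the job is handed in at about 11 s, with no verdict returned.

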